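Erect the tray blank and hold the index knob at the third click

ROBOT

A 7-joint arm with a two-finger parallel gripper is mounted at the origin on a cart in front of the work surface, level with it; the furniture and walls round the work are solid. World frame = base frame: x ahead of the robot, y to its left, z up, the work surface at z = 0. Lengths are in m, angles in rad, forces in N, time in s.
With the tool pointing down it reaches from about 0.425 to 0.95 m from the base axis. Payload 4.7 kg.
Tool frame: the origin (TCP) lies between the finger pads; the fingertips stand 25 mm ahead of it and the grasp point (between the pads) lies 6 mm ahead of it; x points along the fingers, z is the direction in which the jaws open and shut, and the axes are right-handed (so a half turn about x gives the same grasp; the last joint's range is limited). The gripper opens to 85 mm and grips with 20 to 120 N. Pads are 22 mm wide; open, the fingers measure 114 mm over their backs; the gripper's body (76 mm by 85 mm) begins 54 mm behind the grasp point. The pads swing forward as they close: fully open they stand 13 mm farther back than shut.
Start: joints at [1.244, 0.469, -0.049, 1.532, 0.024, 1.141, -0.082], TCP at [0.198, -0.645, 0.256] pointing down, gripper open.
Joint ranges: [-2.59, 2.59], [-0.33, 1.99], [-1.39, 1.29], [0.1, 2.45], [-1.04, 4.18], [0.21, 1.99], [-2.66, 2.66]. Speed limits (rad/s): [2.57, 2.57, 3.14, 3.14, 3.14, 3.14, 3.14].

INTERFACE

Orientations are given as a 3x3 rotation matrix whose columns are the frame's x, y, z axes.
In Python, from rig import * gives the robot as it stands. Calls block until the motion is done:
- movep(position, orientation): joint-space move of the TCP to a pose.
- move_l(position, attitude=None, feed=0.15, until_force=None): straight line of the TCP; attitude=None keeps the orientation; feed is the mean speed in m/s. With until_force (N) it stops when the force on the tool has changed by that much, and returns True; else False.
- move_joints(angles): joint-space move.
- command_gripper(opening, newtons=None): finger opening in m; newtons is the grip in N (None keeps the last); returns when the fingers have stopped.
- sleep(seconds).
- inverse_kinematics(position, orientation): joint angles nearest the present ones, or None.
- sense(): the state.
- camera(name): name is "scene" or "top"; returns (picture, depth): 420x560x3 uint8, red, green, blue; 420x560 float32, m along the optical axis (not along the pixel's ray), 0 where there is no reading.
- camera_params(name): a dict with "K" (3x3 intrinsics, pixels), "dist" ([k1, k2, p1, p2, k3] as OpenCV has them; the pictures are not rectified), "position" and "rotation" of the camera in the world. Camera axes: x right, y down, z forward; pixel columns grow to the right and rows downward; lengths in m; the calibration is good to about 2 mm. A picture is of the moment at which its call begins. camera_params takes no time and is no camera call.
A pose or a line that the arm cannot do raises Unreachable and nothing moves.
- finish_job(): hands the job in, once; it reports no verdict.
The state is a dict: "time_s": time; "joint_pos": joint angles; "qd": joint speeds; "joint_efforts": joint torques, N m; "position": TCP position; "tcp_rot": TCP orientation; "wrist_force": force on the tool from outside, world axes, zero at the start; "ft_torque": the same for the moment, N m; "finger_gap": finger opening in m.
Only numpy, scipy, OpenCV 4.12 (cv2) and the standard library are available. Lean on these libraries where they do the work, as an engineer would, in place of code of your own. Each camera call takes 0.05 s, during which the arm holds its last target.

TASK

Fold up the three open walls of the cardboard tray blank on the small grey forming jig until they all stand upright. Then turn the jig's index knob clockwise (seen from above) and count the clicks to the third stop, the orange dot, without running on to the fourth; this lifts the steel dogs that lock the walls. The knob springs back when let go, so finish while still gripping it at the third stop, and leave the things round about where they are.

Things in the scene. Friction and masses are not known exactly. Their poses are not given: they have to be found in the camera images.
- former: fixed forming jig (grey pedestal, aluminium foot) with a folding tray blank of 3 mm cardboard; origin on the table under the middle of the tray floor, which is 80 (x) x 110 mm (y), its top 33 mm up. Left (+y) wall fixed upright, 45 mm high; front (-x), back (+x) and right (-y) walls hinged at the floor's edges. Knob beyond the left wall, 145 mm in +y. Place varies, yaw up to 0.35.
- wall_front_hinge (a point): middle of the front wall's hinge line, fixed to the jig: 40 mm in front (-x) of the floor's centre, 31.5 mm above the table; axes are the jig's
- wall_back_hinge (a point): middle of the back wall's hinge line, fixed to the jig, 40 mm behind (+x) the floor's centre, 31.5 mm above the table; axes are the jig's
- wall_right_hinge (a point): middle of the right wall's hinge line, fixed to the jig, 55 mm to the right (-y) of the floor's centre, 31.5 mm above the table; axes are the jig's
- wall_front_edge (a point): middle of the front wall's free edge, 45 mm from its hinge; the wall is 104 mm long and 3 mm thick
- wall_back_edge (a point): middle of the back wall's free edge, 45 mm from its hinge; the wall is 104 mm long and 3 mm thick
- wall_right_edge (a point): middle of the right wall's free edge, 45 mm from its hinge; the wall is 74 mm long and 3 mm thick
- wall_front (a joint): front wall (towards the robot), joint value: 0 = lying flat outward, level with the tray floor, 1.571 = upright; it stops at 1.60. Stiff crease (0.04 N m of friction): it stays wherever it is left. Starts half up, at 0.7 to 1.05. Push its outer face near the free edge, in and up along its arc; pushed level, the edge can jam by friction.
- wall_back (a joint): back wall (away from the robot), joint value: 0 = lying flat outward, level with the tray floor, 1.571 = upright; it stops at 1.60. Stiff crease (0.04 N m of friction): it stays wherever it is left. Starts half up, at 0.7 to 1.05. Push its outer face near the free edge, in and up along its arc; pushed level, the edge can jam by friction.
- wall_right (a joint): right wall, joint value: 0 = lying flat outward, level with the tray floor, 1.571 = upright; it stops at 1.60. Stiff crease (0.04 N m of friction): it stays wherever it is left. Starts half up, at 0.7 to 1.05. Push its outer face near the free edge, in and up along its arc; pushed level, the edge can jam by friction.
- index_knob (a joint): angle of the index knob, growing clockwise seen from above: 0 = start, at rest against its stop; clicks (notches) every 24 degrees at 0.419, 0.838, 1.257 (third, orange dot) and 1.676. A return spring pushes it back with 0.07 N m and the notches add or take 0.05 N m, so it runs back to 0 when let go. The white pointer meets a dot on the ring at each stop.
- knob_grip (a point): point to grip, on the knob's axis, in the black grip bar on top of its steel dial; turns with it. 78.5 mm above the table, 11 mm below the bar's top, 23 mm above the dial (54 mm across). The bar is 48 mm along its x, 13 mm wide (y), 34 mm high; a white pointer line marks its -x end. At the start its axes are the jig's.
- parts_case: bystander: clear lidded parts case, 82 x 120 x 34 mm, loose; origin under its centre
- stopwatch: bystander: grey timer with two keys, 50 x 62 x 19 mm, loose; origin under its centre
- screw_tin: bystander: round white tin, 64 mm across, 25 mm high, loose; origin under its centre
- tray_black: bystander: black parts tray, 86 x 111 x 22 mm, loose; origin under its centre

How it is judged:
By the outcome, as a careful person would: the job done as asked, in the order asked, and still so for the second after the job is handed in, while the arm keeps its last pose, push and grip.
It also fails if it takes over 61 s, if anything falls off the work surface, if the arm or the gripper's body presses on something with over 40 N, if the wrist force passes 120 N, or if a joint passes its speed limit or range.

## Working session

There is one attempt and no reset: what is moved stays moved. The work goes in short steps, each a Python script; the robot and the scene stay as the last script left them, time stands still between calls to the robot, and variables do not carry over. Pictures are saved under pics/ and viewed, and the job is handed in when it is done.

```bash
ls; mkdir -p pics
python3 - <<'E'
from rig import *
import cv2,numpy as np
for n in ("scene","top"):
    p,d=camera(n); cv2.imwrite(f"pics/{n}0.png",p[:,:,::-1]); np.save(f"pics/{n}0_d.npy",d)
    c=camera_params(n); print(n,c, (d>0).mean())
s=sense(); print(s)
E
```

```text
pics
scene {'K': array([[391.46197085,   0.        , 273.24158084],
       [  0.        , 391.46197085, 213.30195507],
       [  0.        ,   0.        ,   1.        ]]), 'dist': array([-0.02118412,  0.        ,  0.        ,  0.        ,  0.        ]), 'position': array([ 0.20040558, -0.50487103,  0.88078151]), 'rotation': array([[ 0.86523921, -0.38042656,  0.32655281],
       [-0.5012384 , -0.6706776 ,  0.54676469],
       [ 0.01100784, -0.63676306, -0.77098096]])} 0.9960246598639456
top {'K': array([[416.51461341,   0.        , 275.35978708],
       [  0.        , 416.51461341, 210.14971067],
       [  0.        ,   0.        ,   1.        ]]), 'dist': array([-0.08284184,  0.        ,  0.        ,  0.        ,  0.        ]), 'position': array([0.34911691, 0.04241364, 1.12125902]), 'rotation': array([[ 0.01920508, -0.988579  ,  0.14947486],
       [-0.99965104, -0.016274  ,  0.02080776],
       [-0.01813756, -0.14982231, -0.98854656]])} 0.9960926870748299
{'time_s': 0.1, 'joint_pos': array([ 1.24409498,  0.46936943, -0.04861633,  1.5335971 ,  0.02407826,
        1.14100625, -0.08229848]), 'qd': array([ 0.00055232, -0.00275256, -0.00070975, -0.00421723, -0.00013188,
       -0.00074492,  0.00100632]), 'joint_efforts': array([ 6.36749774e-04, -5.11514962e+01, -4.69308661e-02, -2.38390642e+01,
        1.08217172e-02,  4.38060568e-03,  6.63446940e-06]), 'position': array([ 0.19794411, -0.64480667,  0.25535098]), 'tcp_rot': array([[-5.59633148e-04,  9.55971877e-01,  2.93457760e-01],
       [ 1.70621962e-03,  2.93458291e-01, -9.55970355e-01],
       [-9.99998388e-01, -3.42893138e-05, -1.79532696e-03]]), 'wrist_force': array([ 0.40961915,  0.99659459, -0.13131325]), 'ft_torque': array([-0.00520168, -0.04705163,  0.05293826]), 'finger_gap': 0.08530841482934402}
```

View pics/scene0.png

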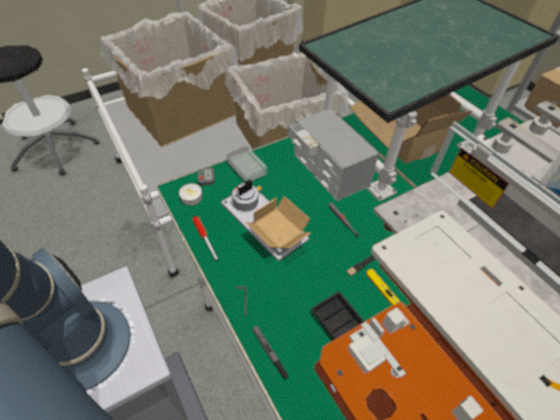

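View pics/top0.png

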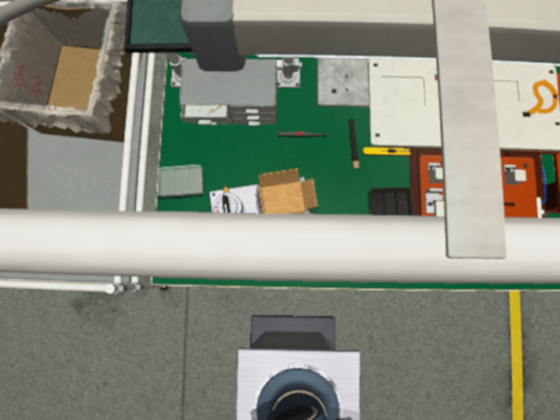

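```bash
cat > h.py <<'E'
from rig import *
import cv2,numpy as np
def ray(n,uv):
    c=camera_params(n); q=cv2.undistortPoints(np.array(uv,float).reshape(-1,1,2),c["K"],c["dist"])[:,0]
    r=np.c_[q,np.ones(len(q))]@c["rotation"].T
    return c["position"],r
def plane(n,uv,z):
    o,r=ray(n,uv); t=(z-o[2])/r[:,2]; return o+r*t[:,None]
def dep(n,uv,d):
    o,r=ray(n,uv); return o+r*np.array([d[int(round(v)),int(round(u))] for u,v in uv])[:,None]
def proj(n,P):
    c=camera_params(n); R=c["rotation"].T; t=-R@c["position"]
    return cv2.projectPoints(np.array(P,float).reshape(-1,1,3),cv2.Rodrigues(R)[0],t,c["K"],c["dist"])[0][:,0]
E
python3 - <<'E'
from h import *
s=cv2.imread("pics/scene0.png");t=cv2.imread("pics/top0.png")
cv2.imwrite("pics/sc.png",cv2.resize(s[140:290,165:355],None,fx=4,fy=4,interpolation=cv2.INTER_CUBIC))
cv2.imwrite("pics/tc.png",cv2.resize(t[155:225,155:330],None,fx=4.5,fy=4.5,interpolation=cv2.INTER_CUBIC))
ds=np.load("pics/scene0_d.npy");dt=np.load("pics/top0_d.npy")
print(dep("top",[(270,250),(100,240),(500,250),(470,150),(285,185),(230,90),(210,40),(350,30),(180,180),(140,150)],dt).round(3))
print(dep("scene",[(190,194),(206,176),(246,164),(245,185),(335,130),(430,70),(340,312),(278,225)],ds).round(3))
E
```

```text
[[ 0.358  0.047  0.963]
 [ 0.36   0.113  0.964]
 [ 0.357 -0.029  0.987]
 [ 0.391 -0.02   0.987]
 [ 0.581  0.041  0.035]
 [ 0.804  0.184  0.135]
 [ 0.439  0.073  0.973]
 [ 0.439  0.019  0.979]
 [ 0.591  0.323  0.036]
 [ 0.796  0.589 -0.373]]
[[ 0.387  0.289  0.023]
 [ 0.46   0.34   0.017]
 [ 0.587  0.314  0.031]
 [ 0.52   0.187  0.086]
 [ 0.843  0.216  0.133]
 [ 1.007  0.081  0.354]
 [ 0.558 -0.229  0.002]
 [ 0.551  0.056  0.03 ]]
```

View pics/sc.png

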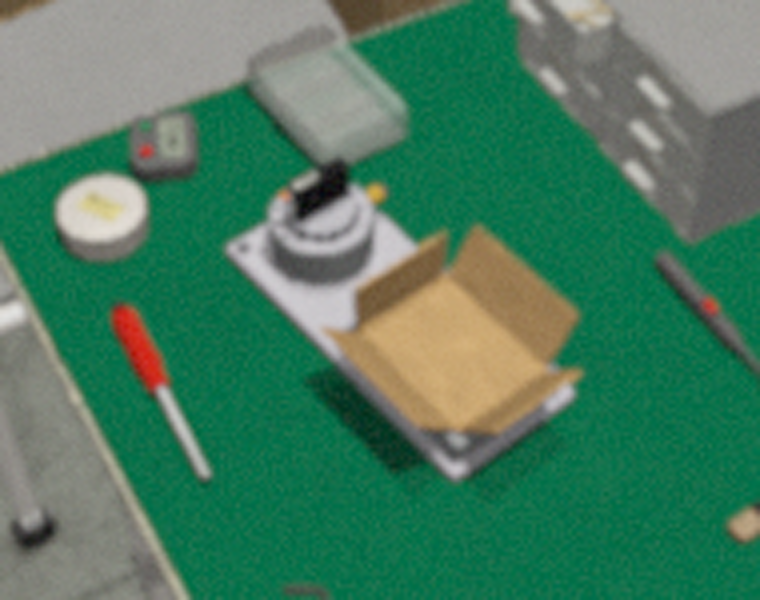

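View pics/tc.png

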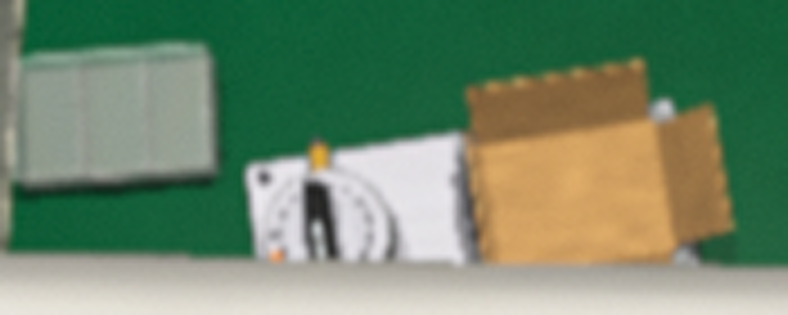

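Run:
```python
from h import *
for n in("scene","top"):
    im=cv2.imread(f"pics/{n}0.png"); d=np.load(f"pics/{n}0_d.npy")
    v,u=np.mgrid[0:420,0:560]; uv=np.c_[u.ravel(),v.ravel()]
    o,r=ray(n,uv); P=o+r*d.ravel()[:,None]
    hsv=cv2.cvtColor(im,cv2.COLOR_BGR2HSV).reshape(-1,3)
    box=(P[:,0]>.35)&(P[:,0]<.75)&(P[:,1]>-.1)&(P[:,1]<.4)
    br=box&(hsv[:,0]>8)&(hsv[:,0]<25)&(hsv[:,1]>70)&(P[:,2]>.02)&(P[:,2]<.12)
    fl=br&(P[:,2]<.038)
    if n=="top": fl&=np.ones_like(fl)
    print(n,"floor",fl.sum(),cv2.minAreaRect(P[fl,:2].astype(np.float32)*1000), np.median(P[fl,2]))
    # knob: top of bar & dial
    kb=box&(P[:,2]>.075)&(hsv[:,2]<80)
    print("bar",kb.sum(),P[kb].mean(0),P[kb,2].max())
    # dial
    dl=box&(P[:,2]>.048)&(P[:,2]<.066)&(hsv[:,1]<70)&(P[:,1]>.12)
    print("dial",dl.sum(),P[dl].mean(0), np.percentile(P[dl,2],[5,50,95]),cv2.minEnclosingCircle(P[dl,:2].astype(np.float32)*1000))
    # table
    tb=box&(P[:,2]<.01); print("table",np.median(P[tb,2]))
    np.save(f"pics/P_{n}.npy",np.c_[uv[br],P[br]])
    # foot
    ft=box&(hsv[:,1]<60)&(hsv[:,2]>120)&(P[:,2]<.025)&(P[:,2]>-.01)&(P[:,0]>.42)&(P[:,1]<.26)
    print("foot",ft.sum(),np.median(P[ft,2]),cv2.minAreaRect(P[ft,:2].astype(np.float32)*1000))
```

```text
scene floor 1079 ((540.19140625, 92.62545776367188), (95.10848999023438, 215.99208068847656), 6.379566669464111) 0.03243244816459212
bar 71 [0.5213786  0.18663223 0.08403557] 0.09104670575406104
dial 164 [0.51811779 0.17991349 0.0551244 ] [0.04863877 0.05493897 0.0631602 ] ((517.7274169921875, 189.30258178710938), 34.447479248046875)
table -0.0011044410576592778
foot 624 0.008973535856307335 ((537.2288818359375, 118.43669128417969), (120.06298828125, 280.08013916015625), 9.669553756713867)
top floor 1304 ((547.87939453125, 94.0132827758789), (87.07452392578125, 217.865478515625), 1.2642698287963867) 0.03365003892707663
bar 2861 [0.45044354 0.08441711 0.9259132 ] 0.9880509188291836
dial 246 [0.52377732 0.18910461 0.05453141] [0.04857139 0.05536413 0.05876769] ((519.7385864257812, 191.9297332763672), 35.986175537109375)
table 0.00025974558820462956
foot 745 0.009800311346188195 ((560.2756958007812, 80.33631134033203), (103.27304077148438, 356.99224853515625), 0.45883768796920776)
```

Run:
```python
from h import *
for n in("scene","top"):
    im=cv2.imread(f"pics/{n}0.png")
    b=np.load(f"pics/P_{n}.npy"); 
    pts=b[:,:2].astype(int); val=im[pts[:,1],pts[:,0]].max(1); P=b[:,2:]
    sel=(P[:,1]<.115)
    print(n,np.histogram(val[sel],12))
    m=np.zeros((420,560),np.uint8)
    thr=cv2.threshold(val[sel].astype(np.uint8).reshape(-1,1),0,255,cv2.THRESH_OTSU)[0]; print("otsu",thr)
    s=sel&(val>thr)
    m[pts[s,1],pts[s,0]]=255
    k,lab,st,ce=cv2.connectedComponentsWithStats(cv2.morphologyEx(m,cv2.MORPH_OPEN,np.ones((3,3))))
    i=1+np.argmax(st[1:,4]); cs,_=cv2.findContours((lab==i).astype(np.uint8),cv2.RETR_EXTERNAL,cv2.CHAIN_APPROX_NONE)
    c=max(cs,key=len)[:,0]; Q=plane(n,c,.033)
    rc=cv2.minAreaRect(Q[:,:2].astype(np.float32)*1000); print(rc, cv2.boxPoints(rc).round(1).tolist())
    ap=cv2.approxPolyDP(c.reshape(-1,1,2),3,True)[:,0]; print(ap.tolist(),(plane(n,ap,.033)[:,:2]*1000).round(1).tolist())
    x0,y0,w,h=cv2.boundingRect(c); v=im.copy(); cv2.drawContours(v,[c.reshape(-1,1,2)],-1,(0,0,255),1)
    for C in [(.546,.045)]:
        th=.165;R=np.array([[np.cos(th),-np.sin(th)],[np.sin(th),np.cos(th)]])
        L=np.array([[-40,-55],[40,-55],[40,55],[-40,55]])/1000@R.T+C
        cv2.polylines(v,[np.int32(np.round(proj(n,np.c_[L,np.full(4,.033)])))],True,(255,0,0))
        kp=C+R@[0,.145]; cv2.circle(v,tuple(int(a) for a in proj(n,[[*kp,.0895]])[0].round()),1,(0,255,255),-1)
    v=v[y0-50:y0+h+40,max(0,x0-70):x0+w+40]; cv2.imwrite(f"pics/fl_{n}.png",cv2.resize(v,None,fx=3.5,fy=3.5,interpolation=cv2.INTER_NEAREST))
```

```text
scene (array([  3,  66, 100,  26,  45, 308, 276, 189, 111,  75, 485, 313]), array([ 99.        , 108.41666667, 117.83333333, 127.25      ,
       136.66666667, 146.08333333, 155.5       , 164.91666667,
       174.33333333, 183.75      , 193.16666667, 202.58333333,
       212.        ]))
otsu 174.0
((543.950439453125, 46.999229431152344), (83.74618530273438, 107.5757827758789), 9.433648109436035) [[493.79998779296875, 93.19999694824219], [511.5, -12.899999618530273], [594.0999755859375, 0.800000011920929], [576.4000244140625, 106.9000015258789]]
[[275, 210], [256, 224], [280, 246], [300, 231]] [[569.9, 104.4], [499.2, 86.8], [519.1, -8.9], [591.4, 6.7]]
top (array([  2,  18, 197, 251, 207, 180,  68,  66,  58, 105, 754, 213]), array([104.        , 113.91666667, 123.83333333, 133.75      ,
       143.66666667, 153.58333333, 163.5       , 173.41666667,
       183.33333333, 193.25      , 203.16666667, 213.08333333,
       223.        ]))
otsu 176.0
((544.0562133789062, 49.096370697021484), (80.54842376708984, 110.73129272460938), 9.820404052734375) [[494.8999938964844, 96.80000305175781], [513.7999877929688, -12.300000190734863], [593.2000122070312, 1.399999976158142], [574.2999877929688, 110.5]]
[[300, 182], [262, 187], [264, 213], [302, 211]] [[590.7, 1.0], [575.5, 102.2], [505.6, 95.2], [512.6, -5.1]]
```

View pics/fl_scene.png

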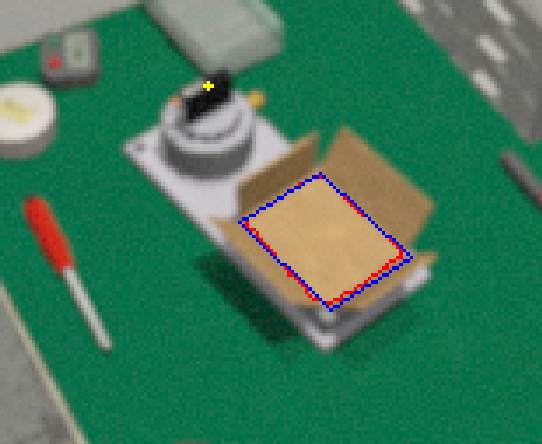

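View pics/fl_top.png

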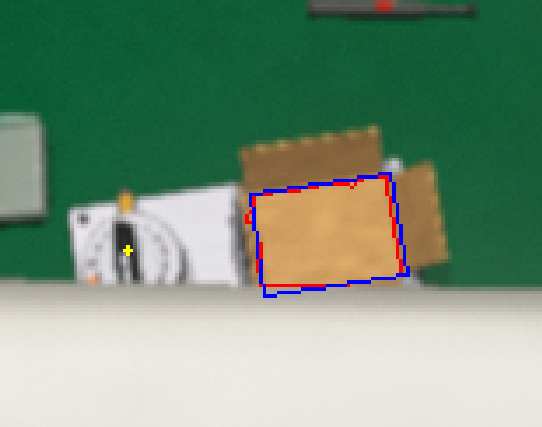

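Run:
```python
from h import *
# height map max over coarse grid from both views
H={}
for n in("scene","top"):
    d=np.load(f"pics/{n}0_d.npy"); v,u=np.mgrid[0:420,0:560]; uv=np.c_[u.ravel(),v.ravel()]
    o,r=ray(n,uv); P=(o+r*d.ravel()[:,None])[d.ravel()>0]
    for p in P[(P[:,2]<.85)]:
        k=(int(p[0]//.1),int(p[1]//.1)); H.setdefault(k,[]).append(p[2])
print("x\\y",*[f"{j/10:6.1f}" for j in range(5,-9,-1)])
for i in range(13,-1,-1):
    print(f"{i/10:.1f}",*[f"{np.max(H[i,j]):6.2f}" if (i,j) in H else "   -  " for j in range(5,-9,-1)])
th=.168;c,s=np.cos(th),np.sin(th);C=np.array([.5445,.0475])
R0=np.array([[0,c,s],[0,s,-c],[-1,0,0]])
R1=np.array([[0,-s,c],[0,c,s],[-1,0,0]])
for nm,xy,R in(("front",(-.1,0),R0),("back",(.1,0),R0),("right",(0,-.12),R1),("right'",(0,-.12),R0),("knob",(0,.145),R0)):
    w=C+np.array([[c,-s],[s,c]])@xy
    print(nm,w.round(3),np.round(inverse_kinematics([*w,.1],R),3))
```

```text
x\y    0.5    0.4    0.3    0.2    0.1    0.0   -0.1   -0.2   -0.3   -0.4   -0.5   -0.6   -0.7   -0.8
1.3    -      -     0.39   0.39   0.39   0.39   0.40   0.21    -      -      -      -      -      -  
1.2  -0.06    -     0.38   0.38   0.38   0.39   0.39   0.30   0.22    -      -      -      -      -  
1.1  -0.06    -     0.38   0.37   0.37   0.38   0.38   0.30   0.29   0.10    -      -      -      -  
1.0  -0.07    -     0.37   0.37   0.37   0.37   0.37   0.30   0.30   0.28   0.10    -      -      -  
0.9  -0.10    -     0.36   0.36   0.36   0.36   0.36   0.30   0.30   0.39   0.14   0.13   0.13   0.01
0.8  -0.20    -     0.35   0.35   0.35   0.35   0.35   0.13   0.13   0.45   0.13   0.13   0.14    -  
0.7  -0.20  -0.00   0.14   0.14   0.14   0.14   0.06   0.13   0.13   0.13   0.13   0.13   0.14    -  
0.6  -0.20  -0.01   0.04   0.04   0.07   0.07   0.01   0.13   0.13   0.14   0.13   0.15   0.13   0.01
0.5  -0.20    -     0.04   0.09   0.09   0.08   0.07   0.03   0.10   0.15   0.12   0.15   0.10   0.02
0.4  -0.78  -0.00   0.03   0.05   0.09   0.08   0.06   0.02   0.02   0.12   0.09   0.10    -      -  
0.3  -0.16  -0.00   0.03   0.03   0.02   0.01   0.01   0.02   0.02   0.01   0.01   0.01   0.01   0.01
0.2  -0.16  -0.77  -0.77  -0.76  -0.76  -0.76  -0.76  -0.76  -0.76  -0.77  -0.77  -0.77  -0.77  -0.76
0.1  -0.77  -0.77  -0.77  -0.77   0.01   0.01   0.01   0.01  -0.76   0.70   0.69  -0.76  -0.76  -0.76
0.0  -0.77  -0.76  -0.77  -0.76   0.02   0.30   0.45   0.54  -0.77  -0.76  -0.76  -0.77  -0.77  -0.76
front [0.446 0.031] [ 0.354  0.393 -0.619  2.177  0.364  0.672 -1.921]
back [0.643 0.064] [ 0.171  0.634 -0.48   1.721  0.365  0.876 -1.868]
right [ 0.565 -0.071] [ 0.515  0.562 -0.618  1.904  0.439  0.813 -0.17 ]
right' [ 0.565 -0.071] [ 0.308  0.506 -0.336  1.916  0.234  0.758 -1.563]
knob [0.52 0.19] [ 0.066  0.55  -0.648  1.937  0.454  0.803 -2.237]
```

```bash
cat >> h.py <<'E'
th=.168;cc,ss=np.cos(th),np.sin(th);C=np.array([.5445,.0475]);RJ=np.array([[cc,-ss],[ss,cc]])
def W(x,y,z): return np.r_[C+RJ@[x,y],z]
R0=-np.array([[0,cc,ss],[0,ss,-cc],[1,0,0]])   # tool y = -jig x, z=+jig y
R1=np.array([[0,-ss,cc],[0,cc,ss],[-1,0,0]])   # tool y = +jig y
E
python3 - <<'E'
from h import *
for n in("scene","top"):
    b=np.load(f"pics/P_{n}.npy"); P=b[:,2:]; J=(P[:,:2]-C)@RJ; z=P[:,2]
    for nm,o,a,e in(("front",-J[:,0]-.04,J[:,1],.04),("back",J[:,0]-.04,J[:,1],.04),("right",-J[:,1]-.055,J[:,0],.03)):
        s=(o>.006)&(o<.05)&(abs(a)<e)&(z>.025)
        if s.sum()>8: print(n,nm,s.sum(),np.median(np.arctan2(z[s]-.0315,o[s])).round(3),"max o",np.percentile(o[s],95).round(4))
    d=np.load(f"pics/{n}0_d.npy"); v,u=np.mgrid[0:420,0:560]; uv=np.c_[u.ravel(),v.ravel()]
    o,r=ray(n,uv); P=(o+r*d.ravel()[:,None]); k=(P[:,2]>.1)&(P[:,2]<.2)&(P[:,0]>.6)&(P[:,0]<.9)
    for y in np.arange(-.2,.3,.05):
        q=k&(abs(P[:,1]-y)<.025)
        if q.sum()>5: print(n,"cab",y.round(2),np.percentile(P[q,0],2).round(3),P[q,2].max().round(3))
for nm,p,R in(("front",W(-.1,0,.1),R0),("back",W(.1,0,.1),R0),("right",W(0,-.12,.1),R1),("knob",W(0,.145,.086),R0)):
    print(nm,p.round(3),np.round(inverse_kinematics(p,R),3))
E
```

```text
scene front 138 0.869 max o 0.0303
scene back 302 0.935 max o 0.0257
scene right 89 0.875 max o 0.0303
scene cab -0.2 0.67 0.129
scene cab -0.15 0.679 0.128
scene cab 0.05 0.765 0.199
scene cab 0.1 0.762 0.138
scene cab 0.15 0.758 0.139
scene cab 0.2 0.734 0.139
scene cab 0.25 0.727 0.139
top back 296 1.012 max o 0.0247
top right 229 0.898 max o 0.0286
top cab -0.2 0.67 0.132
top cab -0.15 0.675 0.13
top cab 0.05 0.764 0.141
top cab 0.1 0.763 0.141
top cab 0.15 0.759 0.141
top cab 0.2 0.734 0.141
top cab 0.25 0.726 0.14
front [0.446 0.031 0.1  ] [ 0.708  0.58  -1.105  2.161  0.72   0.837  0.885]
back [0.643 0.064 0.1  ] [ 0.393  0.743 -0.835  1.707  0.644  0.988  1.058]
right [ 0.565 -0.071  0.1  ] [ 0.515  0.562 -0.618  1.904  0.439  0.813 -0.17 ]
knob [0.52  0.19  0.086] [ 0.37   0.808 -1.147  1.93   0.882  1.022  0.552]
```

```bash
cat >> h.py <<'E'
def place(k,o,z,off=0):
    return {"front":lambda:W(-.04-o,off,z),"back":lambda:W(.04+o,off,z),"right":lambda:W(off,-.055-o,z)}[k]()
def jig(p): return np.r_[(np.asarray(p)[:2]-C)@RJ,p[2]]
def fold(k,phi0,off=0,w=.011,over=.006):
    st=lambda f: place(k,.045*np.cos(f)+.0015*np.sin(f)+w,.0365+.005+.045*np.sin(f),off)
    f0=phi0-.2
    p=st(f0); q=place(k,.045*np.cos(f0)+w+.018,p[2],off)
    move_l(q,feed=.15)
    F0=sense()["wrist_force"]
    for f in np.r_[f0,np.linspace(phi0,1.54,4)]:
        if move_l(st(f),feed=.07,until_force=15): print("force stop at",f)
        s=sense(); print(round(s["time_s"],2),round(f,2),jig(s["position"]).round(4),(s["wrist_force"]-F0).round(1))
    e=place(k,w-over,st(1.571)[2],off)
    r=move_l(e,feed=.02,until_force=6)
    s=sense(); print("end",r,round(s["time_s"],2),jig(s["position"]).round(4),(s["wrist_force"]-F0).round(1))
E
python3 - <<'E'
from h import *
command_gripper(0)
movep(W(0,-.14,.22),R1); print(sense()["time_s"],sense()["finger_gap"])
move_l(place("right",.068,.12),feed=.2)
fold("right",.89)
p,d=camera("scene"); cv2.imwrite("pics/s1.png",cv2.resize(p[130:300,165:355,::-1],None,fx=4,fy=3.5,interpolation=cv2.INTER_CUBIC))
E
```

```text
3.2417 -0.0001317396546604223
4.78 0.69 [ 0.0003 -0.1008  0.0708] [-0.8 -0.1  0.1]
5.05 0.89 [ 0.0003 -0.0953  0.077 ] [-0.3  1.4  0. ]
5.33 1.11 [ 0.0003 -0.087   0.0822] [ 0.4  0.5 -0.4]
5.62 1.32 [ 0.     -0.0774  0.0852] [ 0.7  0.5 -0.2]
5.92 1.54 [-0.     -0.0678  0.0864] [ 0.4  1.  -0.2]
end True 6.31 [-0.0003 -0.0635  0.0862] [ 1.5 -0.9  0.2]
```

View pics/s1.png

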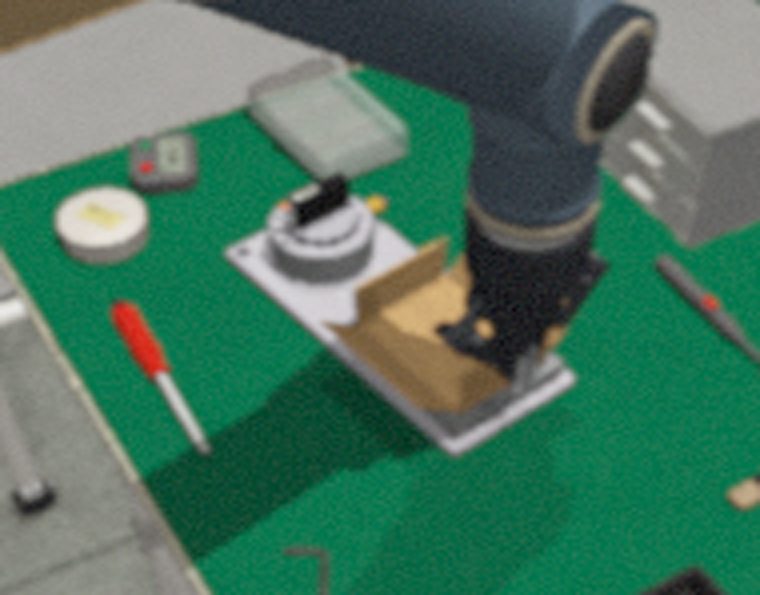

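Run:
```python
from h import *
move_l(place("right",.035,.09),feed=.15)
move_l(place("right",.05,.16),feed=.25)
movep(place("front",.09,.16),R0); print(sense()["time_s"],sense()["joint_pos"].round(2))
p,d=camera("scene"); cv2.imwrite("pics/s2.png",cv2.resize(p[130:300,165:355,::-1],None,fx=4,fy=3.5,interpolation=cv2.INTER_CUBIC))
p,d=camera("top"); cv2.imwrite("pics/t2.png",cv2.resize(p[155:225,155:330,::-1],None,fx=4.5,fy=4.5,interpolation=cv2.INTER_CUBIC))
```

```text
8.2583 [ 0.79  0.38 -1.12  2.17  0.46  0.85  1.12]
```

View pics/s2.png

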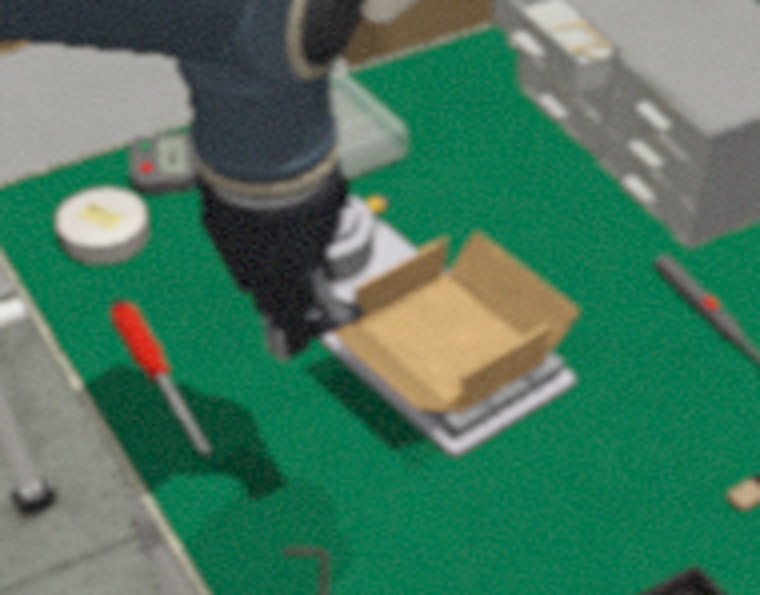

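View pics/t2.png

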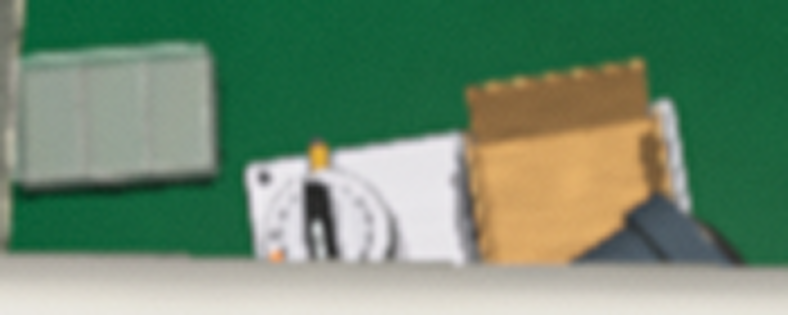

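Run:
```python
from h import *
move_l(place("front",.075,.10,-.005),feed=.2)
fold("front",.87,-.005)
move_l(place("front",.035,.09,-.005),feed=.15)
move_l(place("front",.05,.17,-.005),feed=.25)
move_l(W(-.02,-.09,.18),feed=.25)
movep(place("back",.075,.17,-.005),R0); print(sense()["time_s"],sense()["joint_pos"].round(2))
p,d=camera("scene"); cv2.imwrite("pics/s3.png",cv2.resize(p[130:300,165:355,::-1],None,fx=4,fy=3.5,interpolation=cv2.INTER_CUBIC))
```

```text
9.57 0.67 [-0.0865 -0.005   0.0698] [-0.8 -0.2 -1.1]
9.85 0.87 [-0.0807 -0.005   0.0763] [-0.9  0.2 -1.2]
10.14 1.09 [-0.0722 -0.0049  0.0818] [ 0.3  0.3 -0.6]
10.43 1.32 [-0.0628 -0.0049  0.0853] [-0.8  0.4 -0.3]
10.72 1.54 [-0.0531 -0.0049  0.0866] [-0.5 -0.2 -0.4]
end True 11.07 [-0.05   -0.005   0.0859] [-0.6  0.2 -1.8]
13.1417 [ 0.44  0.71 -0.93  1.62  0.62  1.13  1.1 ]
```

View pics/s3.png

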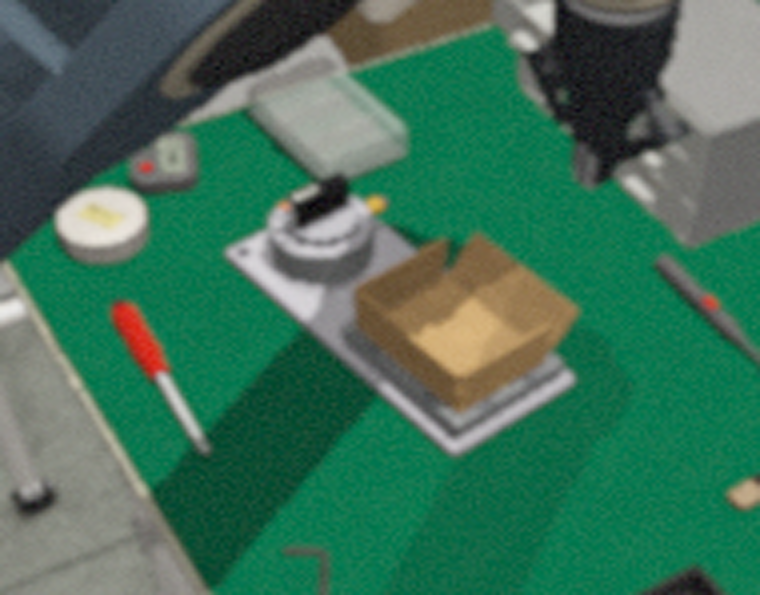

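Run:
```python
from h import *
move_l(place("back",.068,.10,-.005),feed=.2)
fold("back",.97,-.005)
move_l(place("back",.035,.09,-.005),feed=.15)
move_l(place("back",.05,.17,-.005),feed=.25)
movep(W(0,.145,.17),R0); print(sense()["time_s"],sense()["joint_pos"].round(2))
p,d=camera("scene"); cv2.imwrite("pics/s4.png",cv2.resize(p[130:300,165:355,::-1],None,fx=4,fy=3.5,interpolation=cv2.INTER_CUBIC))
p,d=camera("top"); cv2.imwrite("pics/t4.png",cv2.resize(p[155:225,155:330,::-1],None,fx=4.5,fy=4.5,interpolation=cv2.INTER_CUBIC))
```

```text
14.42 0.77 [ 0.0847 -0.0051  0.0737] [ 1.2  0.2 -0.3]
14.69 0.97 [ 0.0778 -0.0049  0.0792] [ 0.6 -0.6 -1.4]
14.96 1.16 [ 0.07  -0.005  0.083] [ 0.9 -0.4 -1.4]
15.22 1.35 [ 0.0618 -0.0051  0.0855] [ 0.5 -1.  -0.7]
15.5 1.54 [ 0.0533 -0.005   0.0865] [-0.2 -1.2 -1.2]
end True 15.77 [ 0.053  -0.005   0.0864] [ 2.  -0.2  0.5]
17.275 [ 0.31  0.57 -1.    1.87  0.56  1.01  0.81]
```

View pics/s4.png

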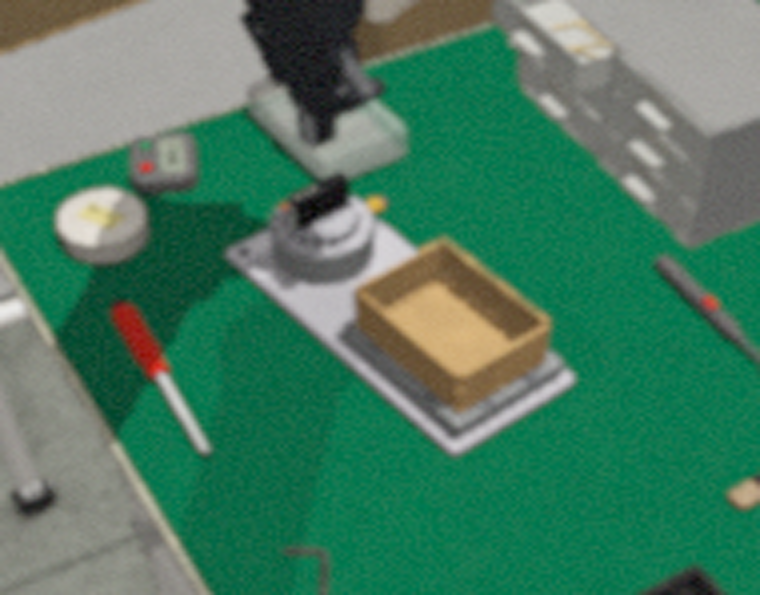

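View pics/t4.png

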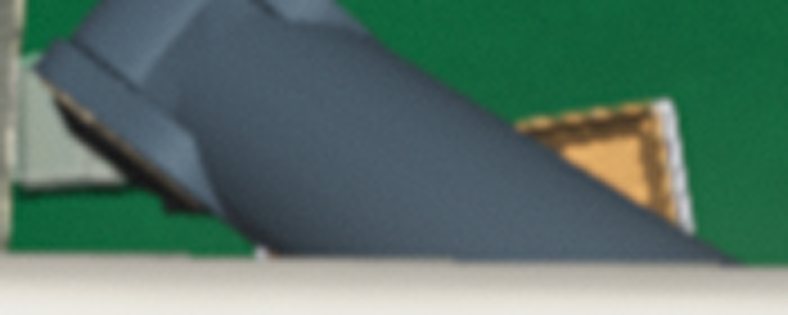

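Run:
```python
from h import *
movep(place("back",.05,.17,-.005),R0)
move_l(place("back",.03,.0865,-.005),feed=.2)
sleep(.2);F0=sense()["wrist_force"]
print(move_l(place("back",.006,.0865,-.005),feed=.03,until_force=9))
for i in range(3): s=sense(); print(round(s["time_s"],2),jig(s["position"]).round(4),(s["wrist_force"]-F0).round(1)); sleep(.05)
move_l(place("back",.035,.09,-.005),feed=.15)
move_l(place("back",.05,.17,-.005),feed=.25)
movep(W(0,.145,.16),R0); command_gripper(.045,60); print(sense()["time_s"])
p,d=camera("scene"); cv2.imwrite("pics/s5.png",cv2.resize(p[130:300,165:355,::-1],None,fx=4,fy=3.5,interpolation=cv2.INTER_CUBIC))
```

```text
True
19.52 [ 0.0529 -0.005   0.0867] [1.9 0.1 1.1]
19.57 [ 0.0529 -0.005   0.0866] [2.1 0.9 1.4]
19.62 [ 0.0529 -0.0051  0.0865] [1.  0.5 1.2]
21.675
```

View pics/s5.png

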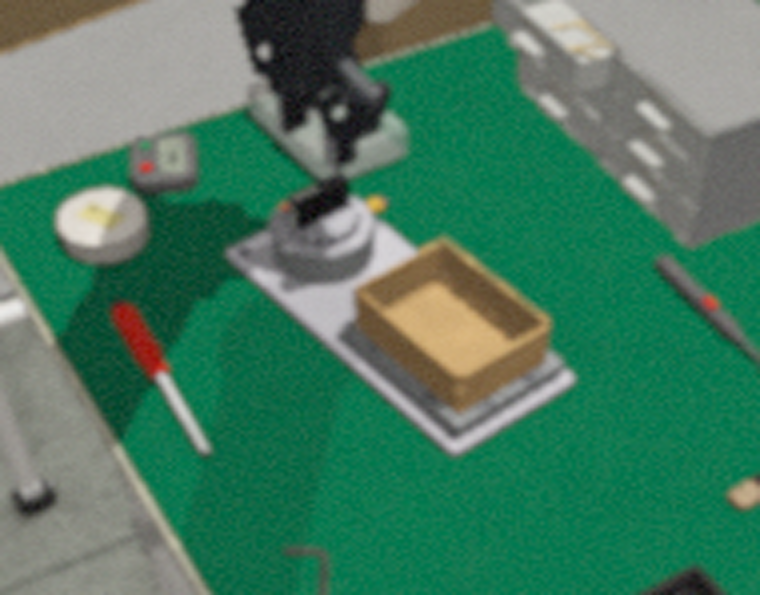

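Run:
```python
from h import *
for n in("scene","top"):
    d=np.load(f"pics/{n}0_d.npy"); v,u=np.mgrid[0:420,0:560]; uv=np.c_[u.ravel(),v.ravel()]
    o,r=ray(n,uv); P=(o+r*d.ravel()[:,None])
    k=(P[:,2]>.084)&(P[:,2]<.096)&(abs(P[:,0]-.52)<.04)&(abs(P[:,1]-.19)<.04)
    Q=plane(n,uv[k],.0895); J=np.array([jig(p) for p in Q])
    print(n,k.sum(),"rectJ",cv2.minAreaRect(J[:,:2].astype(np.float32)*1000),J.mean(0).round(4))
    k=(P[:,2]>.052)&(P[:,2]<.059)&(abs(P[:,0]-.52)<.05)&(abs(P[:,1]-.19)<.05)
    Q=plane(n,uv[k],.0555); J=np.array([jig(p) for p in Q])
    print("dial",k.sum(),"x",J[:,0].min(),J[:,0].max(),"y",J[:,1].min(),J[:,1].max(),cv2.minEnclosingCircle(J[:,:2].astype(np.float32)*1000))
print(proj("scene",[W(0,.145,.0895),W(.0015,.1475,.0895)]),proj("top",[W(0,.145,.0895)]))
im=cv2.imread("pics/scene0.png")[165:215,215:275]; cv2.imwrite("pics/k.png",cv2.resize(im,None,fx=12,fy=12,interpolation=cv2.INTER_NEAREST))
im=cv2.imread("pics/top0.png")[180:217,200:270]; cv2.imwrite("pics/kt.png",cv2.resize(im,None,fx=10,fy=10,interpolation=cv2.INTER_NEAREST))
```

```text
scene 67 rectJ ((-1.4884071350097656, 142.28512573242188), (47.11767578125, 15.46887493133545), 0.19784946739673615) [-0.0019  0.1427  0.0895]
dial 108 x -0.02605906831012521 0.0261128165830943 y 0.11732725824798972 0.1659151997435645 ((-1.056419849395752, 143.5087432861328), 27.256391525268555)
top 93 rectJ ((-0.21258544921875, 145.82798767089844), (13.177522659301758, 44.94799041748047), 89.52015686035156) [-1.000e-04  1.457e-01  8.950e-02]
dial 179 x -0.01984734868496144 0.02835705492883877 y 0.11905647876908558 0.17208918397446152 ((4.533056259155273, 144.46327209472656), 30.103111267089844)
[[244.4650993  183.21278227]
 [244.35514931 182.46915372]] [[225.37518634 203.40072957]]
```

View pics/k.png

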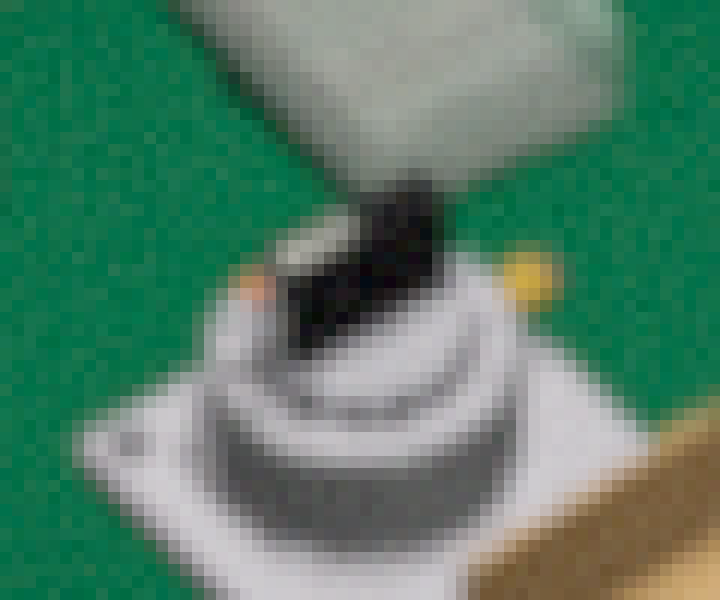

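View pics/kt.png

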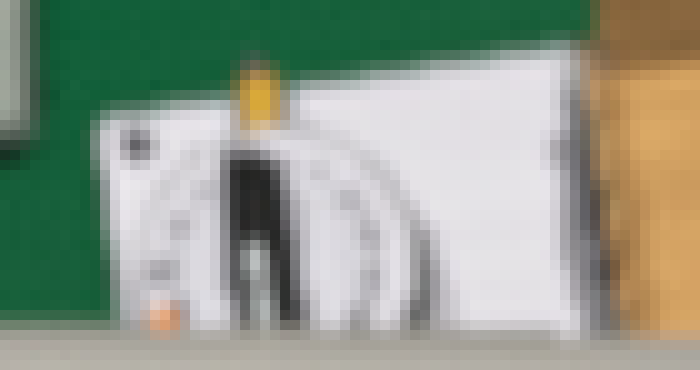

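Run:
```python
from h import *
move_l(W(0,.1445,.0865),R0,feed=.12)
s=sense(); F=s["wrist_force"];print(s["time_s"],s["wrist_force"].round(1),s["ft_torque"].round(3))
command_gripper(.005,70)
sleep(.1);s=sense(); print(round(s["time_s"],2),s["finger_gap"],s["wrist_force"].round(1),s["ft_torque"].round(3),jig(s["position"]).round(4),s["joint_pos"].round(3))
p,d=camera("scene"); cv2.imwrite("pics/s6.png",cv2.resize(p[130:300,165:355,::-1],None,fx=4,fy=3.5,interpolation=cv2.INTER_CUBIC))
```

```text
22.4917 [-0.9  0.   0.7] [0.033 0.047 0.032]
22.98 0.01191484318205343 [-0.   5.8 -0.6] [1.034 0.1   0.058] [0.0005 0.1477 0.0877] [ 0.236  0.667 -0.908  1.935  0.683  0.876  0.711]
```

View pics/s6.png

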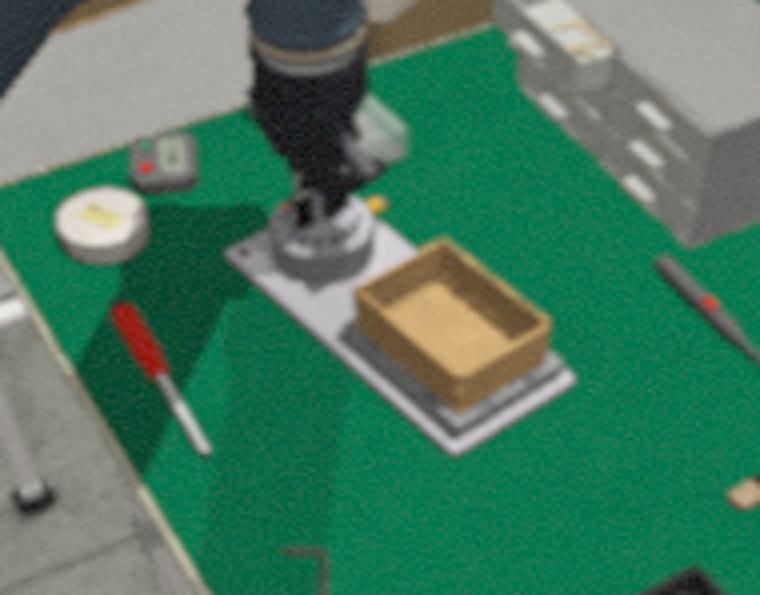

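```bash
cat >> h.py <<'E'
KX,KY,KZ=.0007,.148,.087
def Rz(a): return cv2.Rodrigues(np.array([0,0,a]))[0]
def turn(a):
    movep(W(KX,KY,KZ),Rz(-a)@R0)
def rep(a):
    s=sense(); R=s["tcp_rot"]; b=R0.T@R; act=-np.arctan2(*( (R[:2,1]@np.array([-R0[1,1],R0[0,1]]), R[:2,1]@R0[:2,1])))
    print(round(s["time_s"],2),round(a,3),"act",round(act,4),"F",s["wrist_force"].round(1),"T",s["ft_torque"].round(3),"p",(jig(s["position"])*1000).round(1),"gap",round(s["finger_gap"]*1000,2),"q7",s["joint_pos"][6].round(3)); return act
E
python3 - <<'E'
from h import *
move_l(W(KX,KY,KZ),R0,feed=.03); rep(0)
for a in np.arange(1,10)*.0838: turn(a); rep(a)
E
```

```text
23.3 0 act -0.0001 F [-2.3 -1.6  5.4] T [-0.362  0.477  0.087] p [  0.6 147.9  87.7] gap 11.66 q7 0.706
23.55 0.084 act 0.0818 F [-2.8 -1.7  7. ] T [-0.331  0.522  0.124] p [  0.6 148.   87.7] gap 11.78 q7 0.637
23.8 0.168 act 0.1657 F [-2.5 -1.4  6.4] T [-0.273  0.557  0.072] p [  0.6 148.   87.7] gap 11.74 q7 0.566
24.05 0.251 act 0.2497 F [-2.4 -1.2  6.4] T [-0.316  0.552  0.04 ] p [  0.6 148.1  87.7] gap 12.13 q7 0.494
24.3 0.335 act 0.3333 F [-2.3 -0.8  6.5] T [-0.213  0.572  0.028] p [  0.6 148.1  87.7] gap 11.86 q7 0.424
24.55 0.419 act 0.4168 F [-3.7 -1.3  6.2] T [-0.298  0.598  0.073] p [  0.6 148.1  87.7] gap 11.75 q7 0.353
24.8 0.503 act 0.5003 F [-2.1 -0.9  6.7] T [-0.244  0.649  0.153] p [  0.7 148.2  87.7] gap 11.59 q7 0.283
25.05 0.587 act 0.5842 F [-2.5 -0.2  5.9] T [-0.224  0.569  0.097] p [  0.7 148.2  87.7] gap 11.62 q7 0.212
25.3 0.67 act 0.6676 F [-2.3 -1.3  6.6] T [-0.255  0.625  0.04 ] p [  0.7 148.3  87.7] gap 11.59 q7 0.142
25.55 0.754 act 0.7514 F [-2.5 -0.   6.5] T [-0.221  0.559  0.013] p [  0.7 148.3  87.7] gap 11.84 q7 0.072
```

Run:
```python
from h import *
for a in [.838,.922,1.006,1.09,1.173,1.215,1.257]: turn(a); rep(a)
for i in range(4): sleep(.05); act=rep(1.257)
p,d=camera("scene"); cv2.imwrite("pics/s7.png",cv2.resize(p[150:270,190:330,::-1],None,fx=5.5,fy=5,interpolation=cv2.INTER_CUBIC))
```

```text
25.8 0.838 act 0.835 F [-2.8 -0.4  6.8] T [-0.146  0.554  0.09 ] p [  0.7 148.3  87.6] gap 11.68 q7 0.001
26.05 0.922 act 0.9188 F [-2.3 -0.8  6.8] T [-0.179  0.573  0.108] p [  0.7 148.4  87.7] gap 11.92 q7 -0.069
26.3 1.006 act 1.0028 F [-0.9 -0.5  5.7] T [-0.169  0.579  0.158] p [  0.8 148.4  87.7] gap 11.87 q7 -0.139
26.55 1.09 act 1.0871 F [-2.1  0.9  5.9] T [-0.155  0.561  0.039] p [  0.8 148.4  87.6] gap 11.55 q7 -0.21
26.8 1.173 act 1.1697 F [-2.6  0.   5.5] T [-0.129  0.509  0.062] p [  0.9 148.4  87.7] gap 11.82 q7 -0.279
27.05 1.215 act 1.2116 F [-1.9 -0.1  5.8] T [-0.101  0.54   0.082] p [  0.9 148.4  87.6] gap 11.62 q7 -0.314
27.3 1.257 act 1.2534 F [-2.8  0.7  5.6] T [-0.106  0.594  0.096] p [  0.9 148.4  87.6] gap 11.87 q7 -0.349
27.35 1.257 act 1.2533 F [-1.1  0.5  7.1] T [-0.115  0.616  0.074] p [  0.9 148.4  87.7] gap 12.1 q7 -0.349
27.4 1.257 act 1.2533 F [-3.5  0.   6.3] T [-0.107  0.559  0.009] p [  0.9 148.4  87.7] gap 12.17 q7 -0.349
27.45 1.257 act 1.2533 F [-2.5 -0.4  6. ] T [-0.099  0.546  0.1  ] p [  0.9 148.4  87.7] gap 11.66 q7 -0.349
27.5 1.257 act 1.2533 F [-2.1  0.5  6.2] T [-0.135  0.564 -0.002] p [  0.9 148.5  87.7] gap 11.61 q7 -0.349
```

View pics/s7.png

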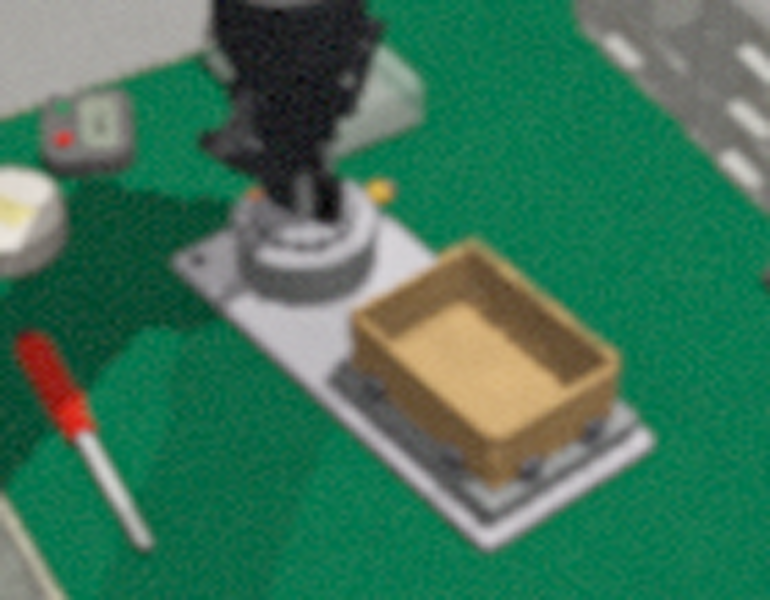

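Run:
```python
from h import *
for a in (1.262,):
    turn(a); rep(a); L=[]
    for i in range(40): sleep(.03); L.append(sense()["ft_torque"][2])
    print(np.mean(L),np.std(L)/40**.5); 
p,d=camera("scene"); cv2.imwrite("pics/k8.png",cv2.resize(p[165:215,215:275,::-1],None,fx=12,fy=12,interpolation=cv2.INTER_CUBIC))
A=W(KX,KY,.0895); 
for a in (1.17,1.257,1.34):
    t=a+np.pi; dj=np.array([-np.cos(a),np.sin(a)])  # pointer dir in jig
    print(a,[((proj("scene",[W(KX+dj[0]*r,KY+dj[1]*r,.0895)])[0]-[215,165])*12).round(0).tolist() for r in(-.024,.024)])
```

```text
27.8 1.262 act 1.2583 F [-1.9  0.1  6.5] T [-0.084  0.517  0.044] p [  0.9 148.4  87.7] gap 12.16 q7 -0.353
0.07405565090998366 0.00521737232394863
1.17 [[438.0, 245.0], [260.0, 176.0]]
1.257 [[433.0, 251.0], [265.0, 170.0]]
1.34 [[428.0, 256.0], [270.0, 165.0]]
```

View pics/k8.png

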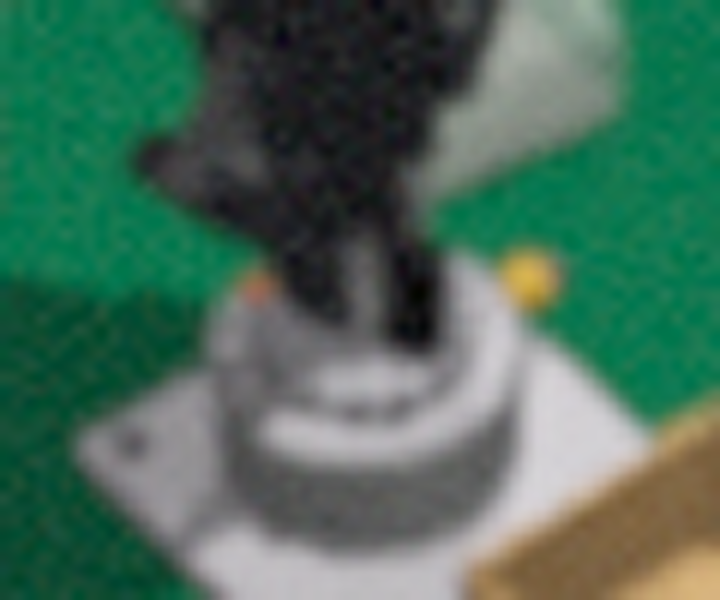

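Run:
```python
from h import *
rep(1.262); finish_job()
```

```text
29.18 1.262 act 1.2583 F [-2.1 -0.7  6.5] T [-0.156  0.551  0.039] p [  0.9 148.4  87.7] gap 11.85 q7 -0.353
the job is handed in; nothing more can be done
```

I folded up all three walls, turned the knob clockwise to the third stop, and handed the job in at 29.2 s with the gripper still holding it there.

- **Walls:** I folded right, then front, then back, pushing each along its arc until the force rose. The first back-wall push stopped almost at once, so I repeated it with a higher force limit. It stopped at the same place (within 0.1 mm), which suggests the hinge's end stop. The last picture shows all three walls upright and the dogs apparently raised at their feet.
- **Knob:** The torque rose and fell once per 24° notch. At hand-in the gripper had turned 1.258 rad (third stop 1.257). Mean torque there was 0.074 N m, against an expected 0.07. The fingers hid the pointer and that end of the bar, so I could not confirm by eye that it met the orange dot.
- **Disagreement:** The knob sat about 3 mm farther in +y than the camera estimate. The fingers shifted that far when they closed, with about 6 N of side force, and I re-centred before turning.
- **Surroundings:** The parts case, stopwatch and tin look unmoved in the pictures. I did not check the black tray after the first picture, but the arm worked well away from it.

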